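# Uncover a control unit and put its test spot under the probe

## Robot

A 6-joint arm with a two-finger parallel gripper is mounted at the origin on the work surface. World frame = base frame: x ahead of the robot, y to its left, z up, the work surface at z = 0. Lengths are in mm, angles in rad, forces in N, time in s.
With the tool pointing down it reaches from about 375 to 975 mm from the base axis. Payload 3.8 kg.
Tool frame: the origin (TCP) lies between the finger pads; the fingertips stand 14 mm ahead of it and the grasp point (between the pads) lies 5 mm behind it; z points along the fingers, y is the line along which they close (so a half turn about z gives the same grasp; the last joint's range is limited). The gripper opens to 85 mm and grips with 20 to 120 N. Pads are 22 mm wide; open, the fingers measure 114 mm over their backs; the gripper's body (76 mm by 85 mm) begins 54 mm behind the grasp point. The pads swing forward as they close: fully open they stand 13 mm farther back than shut.
Start: joints at [-1.238, 0.264, 1.604, -0, 1.274, -0.037], TCP at [243.959, -629.367, 245.28] pointing down, gripper open.
Joint ranges: [-2.63, 2.63], [-0.94, 2.18], [0.31, 2.57], [-1.31, 4.45], [0, 2.66], [-2.55, 2.55]. Speed limits (rad/s): [2.57, 2.57, 3.14, 3.14, 3.14, 3.14].

## Interface

Orientations are given as a unit quaternion [x, y, z, w].
In Python, from workcell import ctrl gives the robot as it stands.
- The arm moves only by the tool servo_tool, never from a script. Its argument "increments" is a list of rows, each an object with "dp": the shift along the tool's x, y, z in m, a list of three; "yaw": the turn about the tool's z in degrees. In form: [{"dp": [x, y, z], "yaw": yaw}, ...]. A call has exactly 5 rows; each row shifts and turns the commanded pose from where the row before left it, along the tool's axes as they then stand; what a row does not reach is not made up. A row lasts 1/8 s, in which the tool goes at most 62.5 mm and 10.7 degrees, less where a joint would pass 70% of its speed; a pose out of reach is approached as far as the arm can. A call with a gripper value outside its range is refused whole. "fingers" is the closure, from -1 (fully open) to 1 (shut), so that 0 is half open, set as the call begins (left out, the last holds). The fingers move at their own pace and stop on an object; "newtons" is the grip in N (left out, the last holds). Time passes only in rows, so rows that do not move let the fingers close, or fill a call up. It gives the time, the measured TCP pose, the force, the opening and the grip force at its end, in the units of the state.
- ctrl.get_obs(): the state, without advancing time (a new reading comes with each control period).
- ctrl.capture(name): name is "side" or "top"; returns (picture, depth): 384x512x3 uint8, red, green, blue; 384x512 float32, mm along the optical axis (not along the pixel's ray), 0 where there is no reading.
- ctrl.camera_model(name): a dict with "vertical_fov" (degrees; the focal length in pixels is half the picture's height over the tangent of half this angle, whatever the lens; pixels are square), "cx", "cy" (the principal point, pixels), "world_from_camera" (4x4, takes a point from camera to world coordinates). Camera axes: x right, y down, z forward; pixel columns grow to the right and rows downward; lengths in mm; the calibration is good to about 2 mm. A picture is of the moment at which its call begins. camera_model takes no time and is no camera call.
- ctrl.hand_in(): hands the job in; it is judged then, once.
The state is a dict: "time": time; "joints": joint angles; "qvel": joint speeds; "joint_torque": joint torques, N m; "position": TCP position; "ee_rot": TCP orientation; "ft_force": force on the tool from outside, world axes, zero at the start; "moment": the same for the moment, N m; "opening": opening from 0.0 (shut) to 1.0 (fully open); "grasp_force": force on a finger pad.
Only numpy, scipy, OpenCV 4.12 (cv2) and the standard library are available. Lean on these libraries where they do the work, as an engineer would, in place of code of your own. Each camera call takes 0.05 s, during which the arm holds its last target. There are 200 camera calls.

## Task

Lift the loose white cover off the control unit and set it down, without dropping it, handle up on the middle of the blue pad. Then slide the open unit along its rails, without lifting or tipping it, until the yellow test spot on its board is right under the probe tip; push the probe's red knob down until the tip rests on the spot and leave it down; last, press the green start button fully in. Do not disturb the meter, the jar, the screwdriver or the spool.

Things in the scene. Friction and masses are not known exactly. Their poses are not given: they have to be found in the camera images.
- cover: white cover, loose on the unit, about 0.15 kg: plate 106 (x) x 156 (y) x 6 mm, with a 4 mm lip (85 x 135 mm) under it that sits inside the housing walls with 2.5 mm play. Origin: centre of the lip's underside; plate from z = 4 to 10 mm. Central black rib handle 16 mm thick (x), 70 mm long (y), from z = 10 to 44 mm. z up, y along its length.
- unit: grey open-topped housing with a green circuit board, 100 (x) x 150 (y) x 45 mm, 0.6 kg, walls 5 mm, board top 22 mm above its underside, components up to 14 mm tall. Origin: centre of its underside. Stands on the station's bed between two rails (18 mm tall, 1.5 mm play each side); slides along the station's y. Two yellow stripes on its side walls are level with the test spot.
- test_spot (a point): centre of the yellow test spot, an 18 mm disc with a brass centre on the board's top, at (12, 40, 22) mm in the unit's frame. Hidden by the cover at the start.
- station: fixed black bed 130 (x) x 460 (y) x 12 mm with two aluminium rails along y, rail tops 30 mm above the bench. Origin: centre of its underside; y along the rails, towards the probe end. A column (x 77 to 107, y 182 to 218 mm) carries an L-shaped arm, from 115 to 145 mm above the bench: along x at y = 200 mm, then 28 mm wide along y at x = 12 mm, its free end (y = 105 mm) holding the probe.
- probe_tip (a point): lower end of the steel probe held in the station's arm, at (12, 120) mm in the station's frame; raised it is 66 mm above the bench (9 mm over the housing's rim). It moves only up and down with the probe.
- probe_knob (a point): centre of the flat top of the red knob on the probe (42 mm across, 18 mm tall), 214 mm above the bench when raised. Push down on it.
- probe (a joint): how far the probe is pushed down (m): 0 raised; it meets the unit's board at 0.032; stop at 0.040. Takes about 4 N and stays where left.
- pad: flat blue pad fixed on the bench, 130 (x) x 180 (y) x 4 mm. Origin: centre of its underside. It lies on the left or right, nearer the robot than the station.
- start_button (a joint): how far the green start button is pressed (m): 0 out, 0.006 fully in at 5 N; springs back.
- start_button_top (a point): centre of the green button's top (36 mm across), on a fixed grey pod 90 x 120 x 40 mm on the other side from the blue pad. Press straight down.
- meter: yellow multimeter lying flat, 85 x 170 x 45 mm, bystander. Origin: centre of its underside.
- jar: teal jar, 68 mm wide, 75 mm tall, bystander. Origin: centre of its underside.
- screwdriver: screwdriver with red handle lying on the bench before the station, bystander. Origin: under its middle.
- spool: steel wire spool with black flanges, 64 mm wide, 40 mm tall, bystander. Origin: centre of its underside.
Mind the look-alikes: they are no part of the job. What is shaped like the cover but pink or purple is not meant. What is shaped like the unit but purple is not meant.

How it is judged (in metres and radians):
On the way, in this order (a step that is already met when the one before it is completed fails the run):
1. the cover is lifted clear of the unit, upright (z of cover in the frame of unit above 0.055 m and angle between cover's own z axis and vertical below 0.35 rad), for 0.1 s.
2. the cover lies handle up on the blue pad, let go (horizontal distance between cover and pad below 0.045 m and height (world z) of cover below 0.01 m and angle between cover's own z axis and vertical below 0.08 rad and contact force between cover and the arm below 0.1 N and contact force between cover and the fingers below 0.1 N), for 0.2 s.
3. the test spot is under the raised probe tip, the unit at rest (horizontal distance between test_spot and probe_tip below 0.007 m and value of joint probe below 0.012 m and linear speed of unit below 0.02 m/s), for 0.2 s.
4. the probe is pushed down until its tip meets the spot (horizontal distance between test_spot and probe_tip below 0.007 m and value of joint probe above 0.029 m), for 0.2 s.
5. the start button is pressed in (value of joint start_button above 0.0045 m), for 0.02 s.
At the end, for the whole second after the job is handed in: The cover lies flat, handle up, on the blue pad, its centre within 45 mm of the pad's centre; the unit stands flat between its rails with the test spot within 7 mm (horizontally) of the probe tip; the probe is down on the board (joint over 0.029); all at rest (all of step 4 and horizontal distance between cover and pad below 0.045 m and height (world z) of cover below 0.01 m and angle between cover's own z axis and vertical below 0.08 rad and angle between unit's own z axis and vertical below 0.05 rad and linear speed of each of cover, unit below 0.03 m/s); the robot touches nothing.
It fails at once if the cover is dropped or thrown down (faster than 0.6 m/s within 30 mm of the bench) (height (world z) of cover below 0.03 m and linear speed of cover above 0.6 m/s).
It fails at once if the unit is lifted off its bed or tipped (z of unit in the frame of station above 0.025 m or angle between unit's own z axis and vertical above 0.15 rad).
It fails at once if the meter, jar, screwdriver or spool is moved more than 30 mm or tipped over (distance of any of meter, jar, screwdriver, spool from where it was at the start of the episode above 0.03 m or angle between any of meter, jar, spool's own z axis and vertical above 0.3 rad).
It also fails if it takes over 72 s, if anything falls off the work surface, if the arm or the gripper's body presses on something with over 40 N, if the wrist force passes 120 N, or if a joint passes its speed limit or range.

## Working session

There is one attempt and no reset: what is moved stays moved. The work goes in short steps, Python scripts to look and compute and a tool call to move; the robot and the scene stay as the last step left them, time stands still between calls to the robot, and variables do not carry over. Pictures are saved under pics/ and viewed, at most 10 in all, crops included, and the job is handed in when it is done.

Besides the shell and the picture viewer there is one more tool, called after "Emit:" as name(argument=value, ...) on one line, values as JSON. servo_tool: Moves the arm, as the interface text tells. Its arguments: {"type":"object","properties":{"increments":{"type":"array"},"fingers":{"type":"number"},"newtons":{"type":"number"}},"required":["increments"]}

```bash
ls; mkdir -p pics; cat > h.py <<'E'
import numpy as np, cv2
from workcell import ctrl
def cap(n,fn=None):
    p,d=ctrl.capture(n)
    if fn: cv2.imwrite('pics/'+fn,p[:,:,::-1])
    m=ctrl.camera_model(n); f=192/np.tan(np.radians(m['vertical_fov'])/2)
    v,u=np.mgrid[:384,:512]
    P=np.stack([(u-m['cx'])/f*d,(v-m['cy'])/f*d,d,np.ones_like(d)],-1)@np.array(m['world_from_camera']).T
    W=P[...,:3].copy(); W[d==0]=np.nan
    return p,d,W
E
python3 - <<'E'
from h import *
for n in('top','side'):
    p,d,W=cap(n,n+'0.png'); m=ctrl.camera_model(n); print(m); np.savez('/tmp/'+n,p=p,W=W)
print(ctrl.get_obs())
E
```

```text
pics
{'vertical_fov': 49.703121580718275, 'cx': 258.49121262788054, 'cy': 193.45660128797954, 'world_from_camera': array([[-1.75232537e-02, -9.90255928e-01,  1.38152573e-01,
         2.88759342e+02],
       [-9.99846426e-01,  1.73212279e-02, -2.66454669e-03,
        -1.14875883e+02],
       [ 2.45610954e-04, -1.38178048e-01, -9.90407374e-01,
         1.50954589e+03],
       [ 0.00000000e+00,  0.00000000e+00,  0.00000000e+00,
         1.00000000e+00]])}
{'vertical_fov': 43.06044040750583, 'cx': 255.87186287866572, 'cy': 184.7521430071017, 'world_from_camera': array([[-9.61599788e-01, -1.65530584e-01,  2.18918874e-01,
         4.05999290e+01],
       [-2.73785048e-01,  6.34268183e-01, -7.23011494e-01,
         1.30647203e+03],
       [-1.91727617e-02, -7.55184413e-01, -6.55231949e-01,
         1.45322631e+03],
       [ 0.00000000e+00,  0.00000000e+00,  0.00000000e+00,
         1.00000000e+00]])}
{'time': 0.1, 'joints': array([-1.23788423e+00,  2.64672422e-01,  1.60524251e+00,  1.47964744e-05,
        1.27370082e+00, -3.69090351e-02]), 'qvel': array([-1.03808809e-03, -2.70460636e-03, -3.21222757e-03, -2.16112932e-03,
        1.51750697e-03, -2.20795323e-05]), 'joint_torque': array([ 5.51606827e-04, -5.16706252e+01, -3.68588841e+01, -5.16210332e-05,
        6.27391346e-03, -1.21253642e-06]), 'position': array([ 243.76778328, -628.76696079,  244.08738681]), 'ee_rot': array([ 9.82952594e-01,  1.83856395e-01, -1.42170503e-04, -1.00153521e-03]), 'ft_force': array([0.04630946, 0.43194355, 0.17696219]), 'moment': array([-0.04051911, -0.00952573,  0.01380013]), 'grasp_force': 0.0, 'opening': 0.9976698275280788}
```

View pics/top0.png

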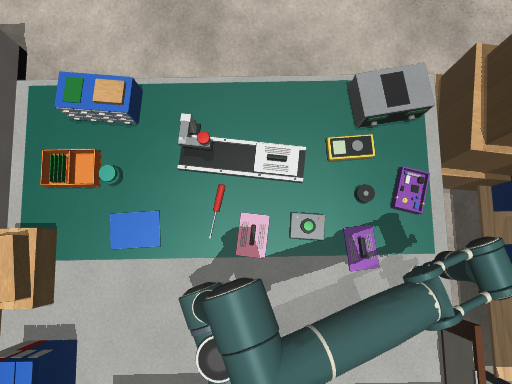

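View pics/side0.png

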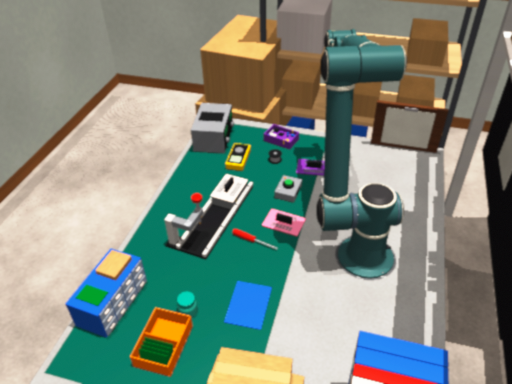

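The top view shows the white cover at (278,158), the red knob at (203,138), the blue pad at (135,229) and the green button at (308,226). The probe end of the station is on the left (+y). The pink cover at (253,235) and the two purple items are decoys.

```bash
python3 - <<'E'
from h import *
z=np.load('/tmp/top.npz');p=z['p'].astype(int);W=z['W']
r,g,b=p[...,0],p[...,1],p[...,2]
def rep(n,m,box):
    k=np.zeros(m.shape,bool);u0,u1,v0,v1=box;k[v0:v1,u0:u1]=1;m=m&k&~np.isnan(W[...,2])
    q=W[m]; rc=cv2.minAreaRect(q[:,:2].astype(np.float32))
    print(n,len(q),'med',np.median(q,0).round(1),'rect',np.round(rc[0],1),np.round(rc[1],1),round(rc[2],2),'z',np.percentile(q[:,2],[5,95]).round(1))
X=W[...,2]
rep('pad',(b>150)&(r<90),(95,170,200,260))
rep('button',(g>130)&(r<90)&(b<120),(290,330,210,245))
rep('knob',(r>150)&(g<80),(190,215,125,150))
rep('plate',(r>190)&(g>190)&(b>190)&(X>58)&(X<75),(250,310,135,185))
rep('plateall',(X>60)&(X<75),(250,310,135,185))
rep('handle',(X>88)&(X<120),(250,310,135,185))
rep('bed',(r<70)&(g<70)&(b<70)&(X>5)&(X<20),(175,310,130,185))
rep('rails',(X>22)&(X<38),(175,312,130,190))
rep('column/arm',(X>130)&(X<160),(170,215,105,155))
o=ctrl.get_obs();print(o['position'],o['ee_rot'])
E
```

```text
pad 1763 med [374.4 332.5   4.4] rect [375.1 333.1] [128.8 181. ] 2.49 z [-0.8  9.8]
button 19 med [ 390.2 -300.7   59.4] rect [ 403.5 -321.6] [ 32.2 117.7] 41.56 z [-3.  66.3]
knob 109 med [657.2  57.4 213.8] rect [657.7  58.5] [37.2 36.5] 3.74 z [209.3 218.1]
plate 866 med [ 610.9 -184.    63.7] rect [ 614.9 -184.7] [153.5 106.6] 82.74 z [59.5 68.9]
plateall 1000 med [ 610.1 -183.3   64.1] rect [ 614.7 -184.4] [155.6 106.5] 82.91 z [60.7 69.2]
handle 98 med [ 613.4 -182.1   96.3] rect [ 614.4 -183.9] [68.4 17.4] 82.0 z [ 90.6 101.4]
bed 1858 med [636.9   5.7  12.7] rect [640.  -60.4] [457.4 155.3] 82.04 z [ 7.2 17.7]
rails 828 med [584.3 -48.2  30.1] rect [603.4 -57.5] [459.4 203.7] 80.34 z [23.9 35.5]
column/arm 463 med [681.5 123.4 145.4] rect [702.3  93.5] [111.9 111.2] 83.2 z [136.7 150.4]
[ 243.76778328 -628.76696079  244.08738681] [ 9.82952594e-01  1.83856395e-01 -1.42170503e-04 -1.00153521e-03]
```

```bash
cat > plan.py <<'E'
import sys
from h import *
def psi(q):
    from scipy.spatial.transform import Rotation as R
    x=R.from_quat(q).as_matrix()[:,0]; return np.degrees(np.arctan2(x[1],x[0]))
def plan(target,psit,rows,start=None,ps=None):
    o=ctrl.get_obs(); p=np.array(o['position'] if start is None else start); s=psi(o['ee_rot']) if ps is None else ps
    d=(np.array(target)-p)/rows; y=(psit-s)/rows
    print('from',p.round(1),round(s,1),'step',np.linalg.norm(d).round(1),'yaw/row',-round(y,2))
    for i in range(rows):
        a=np.radians(s+y*i); print([round(v/1000,4) for v in (d[0]*np.cos(a)+d[1]*np.sin(a), d[0]*np.sin(a)-d[1]*np.cos(a), -d[2])])
if __name__=='__main__':
    a=list(map(float,sys.argv[1:])); plan(a[:3],a[3],int(a[4]))
E
python3 plan.py 614.5 -184 170 82.9 15
```

```text
from [ 243.8 -628.8  244.1] 21.2 step 38.9 yaw/row -4.11
[np.float64(0.0338), np.float64(-0.0187), np.float64(0.0049)]
[np.float64(0.035), np.float64(-0.0162), np.float64(0.0049)]
[np.float64(0.0361), np.float64(-0.0137), np.float64(0.0049)]
[np.float64(0.037), np.float64(-0.0111), np.float64(0.0049)]
[np.float64(0.0377), np.float64(-0.0084), np.float64(0.0049)]
[np.float64(0.0382), np.float64(-0.0057), np.float64(0.0049)]
[np.float64(0.0385), np.float64(-0.0029), np.float64(0.0049)]
[np.float64(0.0386), np.float64(-0.0001), np.float64(0.0049)]
[np.float64(0.0385), np.float64(0.0026), np.float64(0.0049)]
[np.float64(0.0382), np.float64(0.0054), np.float64(0.0049)]
[np.float64(0.0377), np.float64(0.0081), np.float64(0.0049)]
[np.float64(0.0371), np.float64(0.0108), np.float64(0.0049)]
[np.float64(0.0362), np.float64(0.0134), np.float64(0.0049)]
[np.float64(0.0351), np.float64(0.016), np.float64(0.0049)]
[np.float64(0.0339), np.float64(0.0185), np.float64(0.0049)]
```

Emit:
servo_tool(increments=[{"dp":[0.034,-0.019,0.005],"yaw":-4.1},{"dp":[0.035,-0.016,0.005],"yaw":-4.1},{"dp":[0.036,-0.014,0.005],"yaw":-4.1},{"dp":[0.037,-0.011,0.005],"yaw":-4.1},{"dp":[0.038,-0.008,0.005],"yaw":-4.1}], fingers=-1)

```text
time: 0.72
position: [368.6, -479.6, 219.5]
ee_rot: [0.934, 0.357, -0.0, -0.0]
ft_force: [-0.6, -0.2, -0.6]
opening: 1.002
grasp_force: 0.0
```

Emit:
servo_tool(increments=[{"dp":[0.038,-0.006,0.005],"yaw":-4.1},{"dp":[0.0385,-0.003,0.005],"yaw":-4.1},{"dp":[0.0385,0,0.005],"yaw":-4.1},{"dp":[0.0385,0.003,0.005],"yaw":-4.1},{"dp":[0.038,0.005,0.005],"yaw":-4.1}])

```text
time: 1.35
position: [491.8, -331.8, 194.6]
ee_rot: [0.856, 0.517, -0.0, -0.0]
ft_force: [0.2, -1.3, -0.3]
opening: 0.998
grasp_force: 0.0
```

Emit:
servo_tool(increments=[{"dp":[0.038,0.008,0.005],"yaw":-4.1},{"dp":[0.037,0.011,0.005],"yaw":-4.1},{"dp":[0.036,0.013,0.005],"yaw":-4.1},{"dp":[0.035,0.016,0.005],"yaw":-4.1},{"dp":[0.034,0.018,0.005],"yaw":-4.1}])

```text
time: 1.98
position: [615.0, -183.8, 169.5]
ee_rot: [0.75, 0.661, -0.0, -0.0]
ft_force: [0.3, -0.0, 0.2]
opening: 1.002
grasp_force: 0.0
```

```bash
python3 plan.py 614.5 -184 84 82.9 5; python3 -c "
from h import *
p,d,W=cap('side','s1.png')"
```

```text
from [ 615.  -183.8  169.5] 82.8 step 17.1 yaw/row -0.01
[np.float64(-0.0), np.float64(-0.0001), np.float64(0.0171)]
[np.float64(-0.0), np.float64(-0.0001), np.float64(0.0171)]
[np.float64(-0.0), np.float64(-0.0001), np.float64(0.0171)]
[np.float64(-0.0), np.float64(-0.0001), np.float64(0.0171)]
[np.float64(-0.0), np.float64(-0.0001), np.float64(0.0171)]
```

Emit:
servo_tool(increments=[{"dp":[0,0,0.018],"yaw":0},{"dp":[0,0,0.018],"yaw":0},{"dp":[0,0,0.018],"yaw":0},{"dp":[0,0,0.018],"yaw":0},{"dp":[0,0,0.013],"yaw":0}])

```text
time: 2.65
position: [613.7, -185.3, 83.4]
ee_rot: [0.751, 0.66, -0.0, -0.001]
ft_force: [-0.7, 1.1, 0.4]
opening: 0.999
grasp_force: 0.0
```

Emit:
servo_tool(increments=[{"dp":[0,0,0],"yaw":0},{"dp":[0,0,0],"yaw":0},{"dp":[0,0,0],"yaw":0},{"dp":[0,0,0],"yaw":0},{"dp":[0,0,0],"yaw":0}], fingers=1, newtons=40)

```text
time: 3.28
position: [615.5, -185.2, 86.4]
ee_rot: [0.751, 0.661, 0.0, 0.001]
ft_force: [0.2, 0.4, 2.5]
opening: 0.182
grasp_force: 40.2
```

Emit:
servo_tool(increments=[{"dp":[0,0,0],"yaw":0},{"dp":[0,0,0],"yaw":0},{"dp":[0,0,0],"yaw":0},{"dp":[0,0,0],"yaw":0},{"dp":[0,0,0],"yaw":0}])

```text
time: 3.9
position: [615.4, -185.2, 86.4]
ee_rot: [0.751, 0.661, 0.0, 0.001]
ft_force: [-0.6, 0.1, 5.8]
opening: 0.178
grasp_force: 40.6
```

Emit:
servo_tool(increments=[{"dp":[0,0,-0.006],"yaw":0},{"dp":[0,0,-0.01],"yaw":0},{"dp":[0,0,-0.015],"yaw":0},{"dp":[0,0,-0.02],"yaw":0},{"dp":[0,0,-0.02],"yaw":0}])

```text
time: 4.53
position: [615.0, -185.1, 158.3]
ee_rot: [0.751, 0.661, 0.0, 0.001]
ft_force: [-0.6, 0.4, -0.7]
opening: 0.18
grasp_force: 39.6
```

Emit:
servo_tool(increments=[{"dp":[0,0,-0.02],"yaw":0},{"dp":[0,0,-0.015],"yaw":0},{"dp":[0,0,-0.005],"yaw":0},{"dp":[0,0,0],"yaw":0},{"dp":[0,0,0],"yaw":0}])

```text
time: 5.15
position: [614.0, -184.8, 195.1]
ee_rot: [0.751, 0.661, -0.0, -0.001]
ft_force: [0.2, -0.4, -1.4]
opening: 0.175
grasp_force: 39.6
```

```bash
python3 - <<'E'
from h import *
from plan import plan
plan([375,333,170],92.5,20)
o=ctrl.get_obs();print(o['time'],o['opening'],o['grasp_force'],o['ft_force'])
p,d,W=cap('side')
# crop around gripper + cover
m=ctrl.camera_model('side'); cv2.imwrite('pics/s2.png',cv2.resize(p[130:290,140:340,::-1],None,fx=3,fy=3))
E
```

```text
from [ 614.  -184.8  195.1] 82.7 step 28.5 yaw/row -0.49
[np.float64(0.0242), np.float64(-0.0151), np.float64(0.0013)]
[np.float64(0.0243), np.float64(-0.0149), np.float64(0.0013)]
[np.float64(0.0244), np.float64(-0.0147), np.float64(0.0013)]
[np.float64(0.0245), np.float64(-0.0145), np.float64(0.0013)]
[np.float64(0.0247), np.float64(-0.0143), np.float64(0.0013)]
[np.float64(0.0248), np.float64(-0.0141), np.float64(0.0013)]
[np.float64(0.0249), np.float64(-0.0139), np.float64(0.0013)]
[np.float64(0.025), np.float64(-0.0137), np.float64(0.0013)]
[np.float64(0.0251), np.float64(-0.0135), np.float64(0.0013)]
[np.float64(0.0253), np.float64(-0.0132), np.float64(0.0013)]
[np.float64(0.0254), np.float64(-0.013), np.float64(0.0013)]
[np.float64(0.0255), np.float64(-0.0128), np.float64(0.0013)]
[np.float64(0.0256), np.float64(-0.0126), np.float64(0.0013)]
[np.float64(0.0257), np.float64(-0.0124), np.float64(0.0013)]
[np.float64(0.0258), np.float64(-0.0122), np.float64(0.0013)]
[np.float64(0.0259), np.float64(-0.0119), np.float64(0.0013)]
[np.float64(0.026), np.float64(-0.0117), np.float64(0.0013)]
[np.float64(0.0261), np.float64(-0.0115), np.float64(0.0013)]
[np.float64(0.0262), np.float64(-0.0113), np.float64(0.0013)]
[np.float64(0.0263), np.float64(-0.011), np.float64(0.0013)]
5.15 0.17533920331472386 39.62702929973602 [ 0.15393415 -0.37565374 -1.40730604]
```

View pics/s2.png

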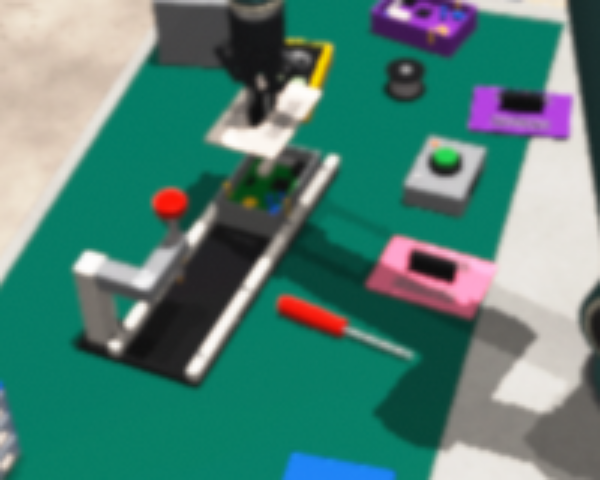

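The crop shows the white cover hanging level under the gripper at (260,115). The unit is open on the rails, with its yellow spot near (250,200). Next I carry the cover to the pad.

Emit:
servo_tool(increments=[{"dp":[0.024,-0.015,0.001],"yaw":-0.5},{"dp":[0.024,-0.015,0.001],"yaw":-0.5},{"dp":[0.0245,-0.0147,0.001],"yaw":-0.5},{"dp":[0.0245,-0.0145,0.001],"yaw":-0.5},{"dp":[0.0247,-0.0143,0.001],"yaw":-0.5}])

```text
time: 5.82
position: [554.0, -54.6, 190.8]
ee_rot: [0.736, 0.677, -0.0, -0.0]
ft_force: [-0.8, 0.3, -1.5]
opening: 0.18
grasp_force: 39.6
```

Emit:
servo_tool(increments=[{"dp":[0.025,-0.014,0.001],"yaw":-0.5},{"dp":[0.025,-0.014,0.001],"yaw":-0.5},{"dp":[0.025,-0.0137,0.001],"yaw":-0.5},{"dp":[0.025,-0.0135,0.001],"yaw":-0.5},{"dp":[0.025,-0.0132,0.001],"yaw":-0.5}])

```text
time: 6.45
position: [494.0, 74.5, 185.9]
ee_rot: [0.721, 0.693, -0.0, -0.0]
ft_force: [0.3, -0.2, -0.4]
opening: 0.182
grasp_force: 39.6
```

Emit:
servo_tool(increments=[{"dp":[0.0255,-0.013,0.001],"yaw":-0.5},{"dp":[0.0255,-0.013,0.001],"yaw":-0.5},{"dp":[0.0255,-0.0126,0.001],"yaw":-0.5},{"dp":[0.0257,-0.0124,0.001],"yaw":-0.5},{"dp":[0.0258,-0.0122,0.001],"yaw":-0.5}])

```text
time: 7.08
position: [433.7, 203.8, 181.0]
ee_rot: [0.706, 0.709, -0.0, -0.0]
ft_force: [-0.9, -0.4, -0.8]
opening: 0.179
grasp_force: 39.6
```

Emit:
servo_tool(increments=[{"dp":[0.026,-0.012,0.001],"yaw":-0.5},{"dp":[0.026,-0.012,0.001],"yaw":-0.5},{"dp":[0.026,-0.0115,0.001],"yaw":-0.5},{"dp":[0.026,-0.011,0.001],"yaw":-0.5},{"dp":[0.026,-0.011,0.001],"yaw":-0.5}])

```text
time: 7.7
position: [373.4, 332.4, 176.0]
ee_rot: [0.69, 0.724, -0.0, -0.0]
ft_force: [0.4, 0.2, -1.1]
opening: 0.176
grasp_force: 39.6
```

```bash
python3 - <<'E'
from h import *
from plan import plan
p,d,W=cap('top'); r,g,b=[p[...,i].astype(int) for i in range(3)]
o=ctrl.get_obs();T=o['position'];print(T,o['grasp_force'])
m=(r>170)&(g>170)&(b>170)&(abs(W[...,0]-T[0])<110)&(abs(W[...,1]-T[1])<110)&(W[...,2]>90)&(W[...,2]<T[2])
q=W[m];print(len(q),np.median(q,0),cv2.minAreaRect(q[:,:2].astype(np.float32)),np.percentile(q[:,2],[5,50,95]))
plan([375,333,36],92.5,10)
E
```

```text
[372.2535474  334.93608454 175.98051336] 39.56865191459656
318 [377.39062497 287.05035862 152.92142979] ((360.3897705078125, 322.77197265625), (73.11856079101562, 181.9114532470703), 37.71394348144531) [148.68111412 152.92142979 157.43293851]
from [372.3 334.9 176. ] 92.8 step 14.0 yaw/row 0.03
[np.float64(-0.0002), np.float64(0.0003), np.float64(0.014)]
[np.float64(-0.0002), np.float64(0.0003), np.float64(0.014)]
[np.float64(-0.0002), np.float64(0.0003), np.float64(0.014)]
[np.float64(-0.0002), np.float64(0.0003), np.float64(0.014)]
[np.float64(-0.0002), np.float64(0.0003), np.float64(0.014)]
[np.float64(-0.0002), np.float64(0.0003), np.float64(0.014)]
[np.float64(-0.0002), np.float64(0.0003), np.float64(0.014)]
[np.float64(-0.0002), np.float64(0.0003), np.float64(0.014)]
[np.float64(-0.0002), np.float64(0.0003), np.float64(0.014)]
[np.float64(-0.0002), np.float64(0.0003), np.float64(0.014)]
```

Emit:
servo_tool(increments=[{"dp":[0,0,0.02],"yaw":0},{"dp":[0,0,0.025],"yaw":0},{"dp":[0,0,0.025],"yaw":0},{"dp":[0,0,0.025],"yaw":0},{"dp":[0,0,0.02],"yaw":0}])

```text
time: 8.38
position: [373.7, 331.1, 60.0]
ee_rot: [0.69, 0.724, -0.001, -0.0]
ft_force: [-0.5, 0.5, -0.5]
opening: 0.178
grasp_force: 39.6
```

Emit:
servo_tool(increments=[{"dp":[0,0,0.01],"yaw":0},{"dp":[0,0,0.005],"yaw":0},{"dp":[0,0,0.005],"yaw":0},{"dp":[0,0,0.003],"yaw":0},{"dp":[0,0,0],"yaw":0}])

```text
time: 9.0
position: [374.7, 331.6, 38.4]
ee_rot: [0.69, 0.723, 0.0, 0.0]
ft_force: [0.2, 0.3, -1.3]
opening: 0.181
grasp_force: 39.6
```

Emit:
servo_tool(increments=[{"dp":[0,0,0.001],"yaw":0},{"dp":[0,0,0.001],"yaw":0},{"dp":[0,0,0.001],"yaw":0},{"dp":[0,0,0],"yaw":0},{"dp":[0,0,0],"yaw":0}])

```text
time: 9.62
position: [374.9, 331.8, 37.3]
ee_rot: [0.69, 0.724, 0.0, 0.0]
ft_force: [-4.2, -4.7, 12.8]
opening: 0.184
grasp_force: 41.7
```

Emit:
servo_tool(increments=[{"dp":[0,0,-0.001],"yaw":0},{"dp":[0,0,0],"yaw":0},{"dp":[0,0,0],"yaw":0},{"dp":[0,0,0],"yaw":0},{"dp":[0,0,0],"yaw":0}], fingers=-1)

```text
time: 10.25
position: [374.5, 331.5, 36.1]
ee_rot: [0.69, 0.723, -0.0, -0.0]
ft_force: [0.4, -0.1, -0.4]
opening: 1.002
grasp_force: 0.0
```

Emit:
servo_tool(increments=[{"dp":[0,0,0],"yaw":0},{"dp":[0,0,-0.01],"yaw":0},{"dp":[0,0,-0.03],"yaw":0},{"dp":[0,0,-0.05],"yaw":0},{"dp":[0,0,-0.06],"yaw":0}])

```text
time: 10.88
position: [373.8, 330.9, 187.4]
ee_rot: [0.69, 0.723, -0.001, -0.0]
ft_force: [0.9, -0.4, -0.3]
opening: 1.001
grasp_force: 0.0
```

```bash
python3 - <<'E'
from h import *
from plan import plan
import os
p,d,W=cap('top'); r,g,b=[p[...,i].astype(int) for i in range(3)]
cv2.imwrite('pics/t3.png',p[...,::-1])
p2,d2,W2=cap('side'); r,g,b=[p2[...,i].astype(int) for i in range(3)]
m=(r>150)&(g>150)&(b>150)&(abs(W2[...,0]-375)<120)&(abs(W2[...,1]-333)<120)&(W2[...,2]>3)&(W2[...,2]<30)
q=W2[m];print(len(q),np.median(q,0),cv2.minAreaRect(q[:,:2].astype(np.float32)),np.percentile(q[:,2],[5,50,95]))
cv2.imwrite('pics/s3.png',cv2.resize(p2[160:340,140:340,::-1],None,fx=3,fy=3))
print(ctrl.get_obs()['position'])
E
```

```text
807 [368.87773014 358.61213296  13.4548779 ] ((345.0755310058594, 349.71697998046875), (197.61325073242188, 179.5937042236328), 89.8966064453125) [ 5.79725766 13.4548779  19.13035668]
[378.8370193  334.97911607 195.19197349]
```

View pics/s3.png

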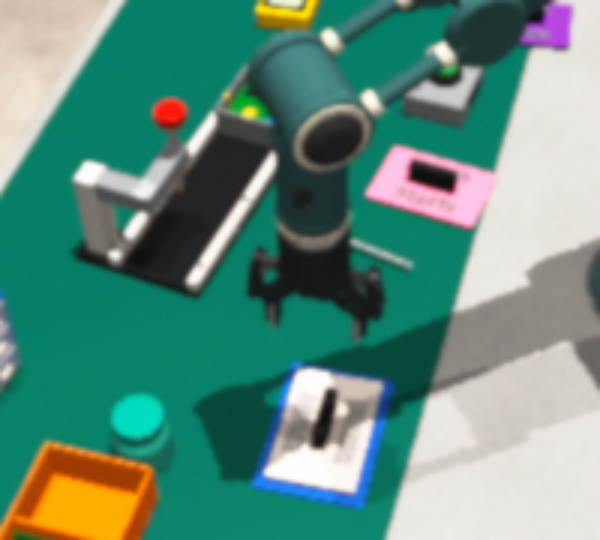

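The white cover lies flat and roughly centred on the blue pad, at (325,435) in the crop, and the fingers are clear of it. Next I close the fingers and go behind the unit.

```bash
python3 - <<'E'
from h import *
from plan import plan
z=np.load('/tmp/top.npz');W=z['W'];p=z['p'].astype(int)
m=np.zeros(W.shape[:2],bool);m[125:170,318:385]=1
m&=(W[...,2]>30)&(W[...,2]<60);q=W[m];print('meter',cv2.minAreaRect(q[:,:2].astype(np.float32)))
o=np.array([630.9,-59]);yh=np.array([.124,.992])
t=o-235*yh;print(t)
plan([*t,195],82.9,15)
E
```

```text
meter ((679.7039184570312, -464.9066162109375), (122.10733795166016, 184.7135772705078), 4.4541473388671875)
[ 601.76 -292.12]
from [378.8 335.  195.2] 92.7 step 44.4 yaw/row 0.65
[np.float64(-0.0425), np.float64(0.0129), np.float64(0.0)]
[np.float64(-0.0423), np.float64(0.0134), np.float64(0.0)]
[np.float64(-0.0422), np.float64(0.0138), np.float64(0.0)]
[np.float64(-0.042), np.float64(0.0143), np.float64(0.0)]
[np.float64(-0.0418), np.float64(0.0148), np.float64(0.0)]
[np.float64(-0.0417), np.float64(0.0153), np.float64(0.0)]
[np.float64(-0.0415), np.float64(0.0158), np.float64(0.0)]
[np.float64(-0.0413), np.float64(0.0162), np.float64(0.0)]
[np.float64(-0.0411), np.float64(0.0167), np.float64(0.0)]
[np.float64(-0.0409), np.float64(0.0172), np.float64(0.0)]
[np.float64(-0.0407), np.float64(0.0176), np.float64(0.0)]
[np.float64(-0.0405), np.float64(0.0181), np.float64(0.0)]
[np.float64(-0.0403), np.float64(0.0185), np.float64(0.0)]
[np.float64(-0.0401), np.float64(0.019), np.float64(0.0)]
[np.float64(-0.0399), np.float64(0.0195), np.float64(0.0)]
```

Emit:
servo_tool(increments=[{"dp":[-0.0425,0.013,0],"yaw":0.65},{"dp":[-0.0425,0.0135,0],"yaw":0.65},{"dp":[-0.042,0.014,0],"yaw":0.65},{"dp":[-0.042,0.0145,0],"yaw":0.65},{"dp":[-0.042,0.015,0],"yaw":0.65}], fingers=1)

```text
time: 11.6
position: [450.0, 120.9, 186.7]
ee_rot: [0.711, 0.704, 0.0, 0.0]
ft_force: [0.8, -0.2, -0.4]
opening: 0.0
grasp_force: 0.0
```

Emit:
servo_tool(increments=[{"dp":[-0.0415,0.0155,0],"yaw":0.65},{"dp":[-0.0415,0.016,0],"yaw":0.65},{"dp":[-0.0415,0.016,0],"yaw":0.65},{"dp":[-0.041,0.0165,0],"yaw":0.65},{"dp":[-0.041,0.017,0],"yaw":0.65}])

```text
time: 12.22
position: [524.3, -88.2, 186.7]
ee_rot: [0.73, 0.683, 0.0, 0.0]
ft_force: [0.3, -0.0, -0.4]
opening: -0.001
grasp_force: 0.0
```

Emit:
servo_tool(increments=[{"dp":[-0.0405,0.0175,0],"yaw":0.65},{"dp":[-0.0405,0.018,0],"yaw":0.65},{"dp":[-0.0405,0.0185,0],"yaw":0.65},{"dp":[-0.04,0.019,0],"yaw":0.65},{"dp":[-0.04,0.0195,0],"yaw":0.65}])

```text
time: 12.85
position: [598.5, -297.1, 186.5]
ee_rot: [0.749, 0.662, 0.0, 0.0]
ft_force: [0.1, 0.2, -0.5]
opening: -0.0
grasp_force: 0.0
```

```bash
python3 - <<'E'
from h import *
from plan import plan
plan([601.8,-292,54],82.9,5)
p,d,W=cap('top'); r,g,b=[p[...,i].astype(int) for i in range(3)]
cv2.imwrite('pics/t4.png',cv2.resize(p[100:260,160:360,::-1],None,fx=3.9,fy=3.7))
m=np.zeros(r.shape,bool);m[125:190,180:330]=1
m&=(r>150)&(g>140)&(b<110);q=W[m];print(np.argwhere(m)[:,::-1].tolist()[:30],q.round(0)[:30])
E
```

```text
from [ 598.5 -297.1  186.5] 82.9 step 26.5 yaw/row 0.0
[np.float64(0.0011), np.float64(0.0005), np.float64(0.0265)]
[np.float64(0.0011), np.float64(0.0005), np.float64(0.0265)]
[np.float64(0.0011), np.float64(0.0005), np.float64(0.0265)]
[np.float64(0.0011), np.float64(0.0005), np.float64(0.0265)]
[np.float64(0.0011), np.float64(0.0005), np.float64(0.0265)]
[[266, 145], [267, 145], [329, 152], [329, 153], [264, 154], [265, 154], [266, 154], [329, 154], [264, 155], [265, 155], [266, 155], [267, 155], [329, 155], [263, 156], [264, 156], [265, 156], [266, 156], [267, 156], [329, 156], [264, 157], [265, 157], [266, 157], [267, 157], [329, 157], [264, 158], [265, 158], [266, 158], [329, 158], [263, 170], [263, 171]] [[ 669. -149.   48.]
 [ 666. -152.   60.]
 [ 642. -378.   36.]
 [ 639. -378.   35.]
 [ 637. -141.   43.]
 [ 638. -145.   37.]
 [ 639. -149.   36.]
 [ 634. -378.   37.]
 [ 635. -141.   36.]
 [ 636. -145.   32.]
 [ 636. -149.   33.]
 [ 635. -152.   37.]
 [ 631. -377.   37.]
 [ 632. -138.   33.]
 [ 630. -141.   40.]
 [ 630. -145.   42.]
 [ 631. -149.   37.]
 [ 632. -152.   34.]
 [ 628. -378.   34.]
 [ 628. -141.   36.]
 [ 628. -145.   36.]
 [ 628. -148.   35.]
 [ 628. -152.   33.]
 [ 625. -378.   31.]
 [ 624. -141.   36.]
 [  nan   nan   nan]
 [ 625. -149.   30.]
 [ 620. -378.   34.]
 [ 575. -136.   59.]
 [ 572. -136.   56.]]
```

View pics/t4.png

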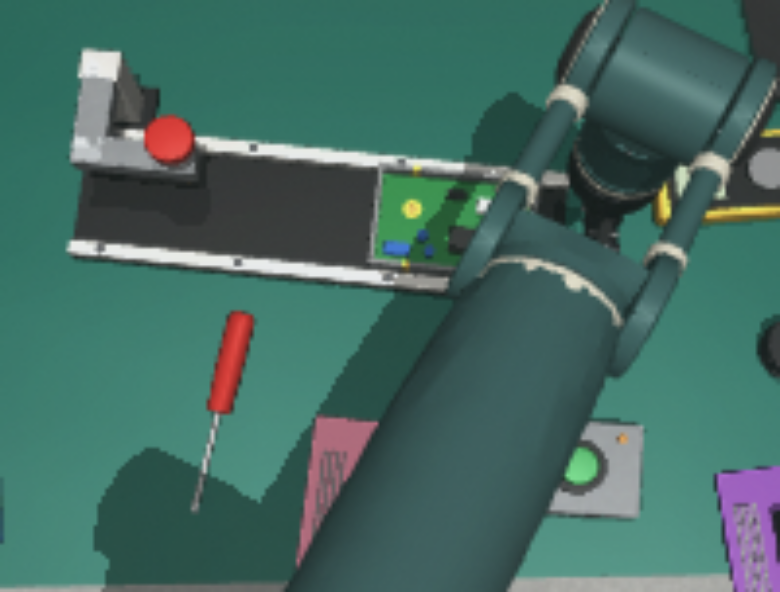

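The yellow spot is at about (412,209) in the crop, world (632,-146), which matches the prediction. The tool is behind the unit's rear end. Slide needed is about 206 mm.

Emit:
servo_tool(increments=[{"dp":[0,0.001,0.03],"yaw":0},{"dp":[0,0.001,0.03],"yaw":0},{"dp":[0,0.0005,0.03],"yaw":0},{"dp":[0,0,0.03],"yaw":0},{"dp":[0,0,0.016],"yaw":0}])

```text
time: 13.52
position: [599.4, -295.3, 48.3]
ee_rot: [0.749, 0.662, -0.001, -0.001]
ft_force: [-0.1, 0.3, 0.0]
opening: 0.003
grasp_force: 0.0
```

Emit:
servo_tool(increments=[{"dp":[0.005,0,0],"yaw":0},{"dp":[0.005,0,0],"yaw":0},{"dp":[0.005,0,0],"yaw":0},{"dp":[0.005,0,0],"yaw":0},{"dp":[0.005,0,0],"yaw":0}])

```text
time: 14.15
position: [604.0, -270.9, 50.9]
ee_rot: [0.749, 0.662, 0.0, 0.0]
ft_force: [-0.1, 0.0, 0.4]
opening: 0.002
grasp_force: 0.0
```

Emit:
servo_tool(increments=[{"dp":[0.008,0,0],"yaw":0},{"dp":[0.008,0,0],"yaw":0},{"dp":[0.008,0,0],"yaw":0},{"dp":[0.008,0,0],"yaw":0},{"dp":[0.008,0,0],"yaw":0}])

```text
time: 14.78
position: [609.0, -231.8, 50.8]
ee_rot: [0.749, 0.662, -0.0, 0.001]
ft_force: [-0.6, -4.0, 1.4]
opening: 0.001
grasp_force: 2.6
```

```bash
cat > spot.py <<'E'
from h import *
p,d,W=cap('top'); r,g,b=[p[...,i].astype(int) for i in range(3)]
m=(r>150)&(g>140)&(b<110)&(W[...,2]>28)&(W[...,2]<65)&(W[...,0]>540)&(W[...,0]<700)&(W[...,1]>-200)&(W[...,1]<150)
n,l,s,c=cv2.connectedComponentsWithStats(m.astype(np.uint8))
o=np.array([630.9,-59]);yh=np.array([.124,.992]);xh=np.array([.992,-.124])
f=lambda q:((q-o)@xh,(q-o)@yh)
for i in range(1,n):
    q=np.nanmedian(W[l==i],0); print(s[i,4],c[i].round(1),q.round(1),'station',np.round(f(q[:2]),1))
T=ctrl.get_obs();print('tcp',T['position'].round(1),np.round(f(T['position'][:2]),1),T['ft_force'].round(1),T['time'])
E
python3 spot.py
```

```text
2 [255.5 144. ] [ 670.  -111.2   61.7] station [ 45.2 -46.9]
19 [254.6 154.8] [ 636.  -108.5   35.9] station [ 11.2 -48.5]
2 [252.5 170. ] [576.5 -98.9  55.6] station [-49.  -46.3]
tcp [ 609.2 -230.7   50.8] [  -0.3 -173. ] [-0.7 -2.5  1.9] 14.825
```

Emit:
servo_tool(increments=[{"dp":[0.01,0,0],"yaw":0},{"dp":[0.01,0,0],"yaw":0},{"dp":[0.01,0,0],"yaw":0},{"dp":[0.01,0,0],"yaw":0},{"dp":[0.01,0,0],"yaw":0}])

```text
time: 15.45
position: [615.1, -182.2, 50.8]
ee_rot: [0.749, 0.662, -0.0, 0.001]
ft_force: [-1.2, -6.2, 2.4]
opening: 0.004
grasp_force: 2.7
```

Emit:
servo_tool(increments=[{"dp":[0.01,0,0],"yaw":0},{"dp":[0.01,0,0],"yaw":0},{"dp":[0.01,0,0],"yaw":0},{"dp":[0.01,0,0],"yaw":0},{"dp":[0.01,0,0],"yaw":0}])

```text
time: 16.08
position: [621.1, -132.6, 50.8]
ee_rot: [0.749, 0.662, -0.0, 0.001]
ft_force: [-0.9, -5.3, 2.6]
opening: 0.001
grasp_force: 2.8
```

Emit:
servo_tool(increments=[{"dp":[0.008,0,0],"yaw":0},{"dp":[0.008,0,0],"yaw":0},{"dp":[0.006,0,0],"yaw":0},{"dp":[0.004,0,0],"yaw":0},{"dp":[0,0,0],"yaw":0}])

```text
time: 16.7
position: [624.3, -106.4, 50.7]
ee_rot: [0.749, 0.662, 0.0, 0.0]
ft_force: [-0.5, -3.0, 2.7]
opening: 0.004
grasp_force: 1.7
```

```bash
python3 spot.py
```

```text
2 [221.  140.5] [685.9  12.7  58.6] station [45.6 78. ]
14 [220.  151.4] [652.8  18.5  35.6] station [12.2 79.6]
1 [217. 166.] [593.8  28.   53. ] station [-47.6  81.7]
tcp [ 624.2 -106.4   50.6] [ -0.7 -47.8] [-0.7 -3.9  2.9] 16.75
```

Emit:
servo_tool(increments=[{"dp":[0.008,0,0],"yaw":0},{"dp":[0.008,0,0],"yaw":0},{"dp":[0.008,0,0],"yaw":0},{"dp":[0.008,0,0],"yaw":0},{"dp":[0.004,0,0],"yaw":0}])

```text
time: 17.38
position: [628.6, -71.2, 50.6]
ee_rot: [0.749, 0.662, -0.0, 0.0]
ft_force: [-1.6, -6.8, 3.4]
opening: 0.001
grasp_force: 3.2
```

Emit:
servo_tool(increments=[{"dp":[0.003,0,0],"yaw":0},{"dp":[0,0,0],"yaw":0},{"dp":[0,0,0],"yaw":0},{"dp":[0,0,0],"yaw":0},{"dp":[0,0,0],"yaw":0}])

```text
time: 18.0
position: [629.0, -68.0, 50.4]
ee_rot: [0.749, 0.662, -0.0, 0.0]
ft_force: [-0.9, -3.9, 4.5]
opening: -0.001
grasp_force: 2.6
```

```bash
python3 spot.py; python3 - <<'E'
from h import *
o=np.array([630.9,-59]);yh=np.array([.124,.992]);xh=np.array([.992,-.124])
for n in('top','side'):
    p,d,W=cap(n); np.savez('/tmp/'+n+'5',p=p,W=W)
    r,g,b=[p[...,i].astype(int) for i in range(3)]
    # knob top
    m=(r>150)&(g<90)&(b<90)&(W[...,2]>190)&(W[...,2]<230)
    if m.any():
        q=W[m];rc=cv2.minAreaRect(q[:,:2].astype(np.float32));print(n,'knob',np.round(rc[0],1),np.round(rc[1],1),np.median(q,0))
    # unit rim / stripes in station frame
    S=np.stack([(W[...,:2]-o)@xh,(W[...,:2]-o)@yh],-1)
    rim=(abs(W[...,2]-57)<4)&(abs(S[...,0])<52)&(abs(S[...,1]-80)<100)
    q=S[rim]; print(n,'rim y',np.percentile(q[:,1],[1,5,50,95,99]).round(1),'x',np.percentile(q[:,0],[1,99]).round(1))
    m=(r>140)&(g>120)&(b<100)&(abs(S[...,1]-120)<40)&(W[...,2]>20)&(W[...,2]<65)&(abs(S[...,0])<60)
    print(n,'yellow',np.c_[np.argwhere(m)[:,::-1],S[m].round(0),W[m][:,2].round(0)].tolist()[:14])
p=np.load('/tmp/side5.npz')['p'];cv2.imwrite('pics/s5.png',cv2.resize(p[175:255,155:255,::-1],None,fx=7,fy=7))
E
```

```text
4 [208.5 150.5] [656.1  60.7  34.2] station [ 10.1 121.9]
tcp [628.9 -68.   50.4] [-0.8 -9.2] [ 0.5 -6.   3.9] 18.05
top knob [655.8  56.7] [37.3 37.1] [655.99441888  56.92857715 213.98493764]
top rim y [ 53.9 103.8 146.8 151.6 152.4] x [-51.6  48.5]
top yellow [[208.0, 150.0, 11.0, 123.0, 37.0], [209.0, 150.0, 11.0, 119.0, 40.0], [208.0, 151.0, 8.0, 123.0, 34.0], [209.0, 151.0, 8.0, 120.0, 35.0]]
side knob [657.1  60.7] [38.1 41.3] [656.49789304  61.55041369 211.98673867]
side rim y [ -5.1  -2.1  33.3 153.9 156.7] x [-51.6  47.8]
side yellow [[201.0, 227.0, 16.0, 107.0, 30.0], [202.0, 227.0, 12.0, 107.0, 32.0], [200.0, 228.0, 16.0, 116.0, 34.0], [201.0, 228.0, 16.0, 108.0, 25.0], [202.0, 228.0, 8.0, 113.0, 34.0], [203.0, 228.0, 4.0, 113.0, 35.0], [215.0, 228.0, -51.0, 110.0, 53.0], [199.0, 229.0, 16.0, 124.0, 36.0], [200.0, 229.0, 14.0, 119.0, 32.0], [201.0, 229.0, 5.0, 127.0, 42.0], [202.0, 229.0, 4.0, 120.0, 36.0], [203.0, 229.0, -1.0, 121.0, 39.0], [214.0, 229.0, -51.0, 119.0, 56.0], [200.0, 230.0, 12.0, 123.0, 30.0]]
```

View pics/s5.png

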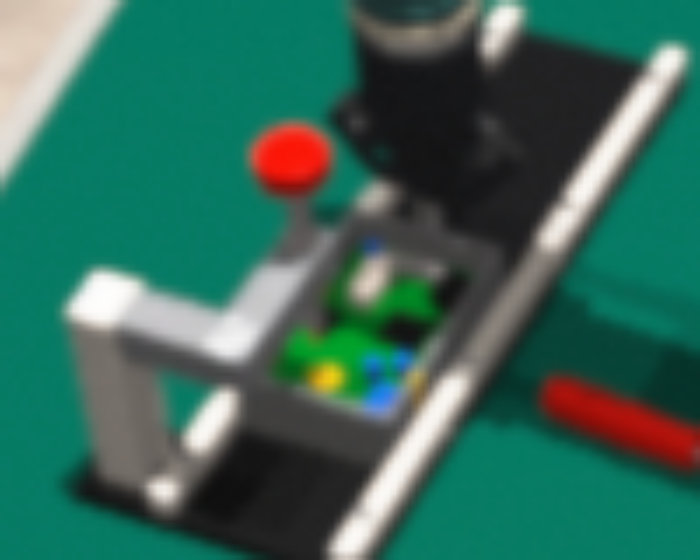

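The crop shows the unit under the probe arm, with the yellow spot at (325,378) and the front wall at (310,410). I'll cross-check the station's frame from the rail ends.

```bash
python3 - <<'E'
from h import *
o=np.array([630.9,-59]);yh=np.array([.124,.992]);xh=np.array([.992,-.124])
for f in('top','top5','side','side5'):
    z=np.load('/tmp/'+f+'.npz');W=z['W'];p=z['p'].astype(int)
    S=np.stack([(W[...,:2]-o)@xh,(W[...,:2]-o)@yh],-1)
    br=p.min(-1)>140
    for sx in(-57,57):
        m=br&(abs(S[...,0]-sx)<10)&(abs(W[...,2]-30)<8)&(abs(S[...,1])<260)
        if m.sum()>20: q=S[m];print(f,'rail',sx,m.sum(),q[:,1].min().round(1),q[:,1].max().round(1),'x med',np.median(q[:,0]).round(1))
    m=(abs(W[...,2]-145)<6)&(S[...,0]>-10)&(S[...,0]<115)&(S[...,1]>95)&(S[...,1]<230);q=S[m]
    print(f,'arm y',q[:,1].min().round(1),q[:,1].max().round(1),'x',q[:,0].min().round(1),q[:,0].max().round(1))
    m=(abs(W[...,2]-57)<6)&(abs(S[...,0])<48)&(S[...,1]>100)&(S[...,1]<170);q=S[m]
    if len(q):print(f,'front',q[:,1].max().round(1), np.median(q[q[:,1]>q[:,1].max()-8,1]).round(1))
E
```

```text
top rail -57 419 -227.7 228.3 x med -59.0
top rail 57 213 -228.1 189.2 x med 59.2
top arm y 104.0 216.2 x -3.9 107.2
top5 rail -57 256 -228.2 229.9 x med -59.2
top5 rail 57 175 -227.8 190.9 x med 58.1
top5 arm y 103.9 216.5 x -4.2 107.1
top5 front 152.7 148.8
side rail -57 297 -230.8 231.2 x med -59.0
side rail 57 92 -64.0 230.0 x med 56.6
side arm y 105.7 222.0 x -5.1 109.6
side5 rail -57 229 -225.0 229.6 x med -59.2
side5 rail 57 71 -230.6 234.9 x med 55.4
side5 arm y 105.8 221.2 x -4.2 109.5
side5 front 157.4 153.6
```

Emit:
servo_tool(increments=[{"dp":[0.001,0,0],"yaw":0},{"dp":[0,0,0],"yaw":0},{"dp":[0,0,0],"yaw":0},{"dp":[-0.01,0,0],"yaw":0},{"dp":[-0.02,0,0],"yaw":0}])

```text
time: 18.77
position: [624.5, -96.0, 49.4]
ee_rot: [0.749, 0.663, -0.0, -0.001]
ft_force: [0.2, -1.0, -0.2]
opening: 0.002
grasp_force: 0.0
```

Emit:
servo_tool(increments=[{"dp":[-0.02,0,-0.03],"yaw":0},{"dp":[0,0,-0.05],"yaw":0},{"dp":[0,0,-0.05],"yaw":0},{"dp":[0,0,-0.05],"yaw":0},{"dp":[0,0,-0.04],"yaw":0}])

```text
time: 19.4
position: [622.8, -117.2, 272.3]
ee_rot: [0.75, 0.662, 0.001, 0.0]
ft_force: [0.6, 0.7, -0.3]
opening: -0.007
grasp_force: 0.0
```

```bash
python3 spot.py; python3 plan.py 657 59 260 82.9 5
```

```text
8 [209.2 151. ] [653.7  58.6  35.2] station [  8.1 119.5]
2 [206.5 165. ] [596.8  64.8  59.3] station [-49.2 118.6]
tcp [ 625.4 -117.8  278.8] [  1.8 -59. ] [ 1.2 -0.8  4.3] 19.45
from [ 625.4 -117.8  278.8] 82.9 step 36.1 yaw/row 0.0
[np.float64(0.0359), np.float64(0.0019), np.float64(0.0038)]
[np.float64(0.0359), np.float64(0.0019), np.float64(0.0038)]
[np.float64(0.0359), np.float64(0.0019), np.float64(0.0038)]
[np.float64(0.0359), np.float64(0.0019), np.float64(0.0038)]
[np.float64(0.0359), np.float64(0.0019), np.float64(0.0038)]
```

Emit:
servo_tool(increments=[{"dp":[0.036,0.002,0.004],"yaw":0},{"dp":[0.036,0.002,0.004],"yaw":0},{"dp":[0.036,0.002,0.004],"yaw":0},{"dp":[0.036,0.002,0.004],"yaw":0},{"dp":[0.036,0.002,0.004],"yaw":0}])

```text
time: 20.08
position: [654.6, 61.4, 249.1]
ee_rot: [0.75, 0.662, -0.0, -0.001]
ft_force: [0.5, 0.1, -0.2]
opening: 0.002
grasp_force: 0.0
```

Emit:
servo_tool(increments=[{"dp":[0,0,0.01],"yaw":0},{"dp":[0,0,0.01],"yaw":0},{"dp":[0,0,0.005],"yaw":0},{"dp":[0,0,0],"yaw":0},{"dp":[0,0,0],"yaw":0}])

```text
time: 20.7
position: [655.0, 60.2, 225.4]
ee_rot: [0.75, 0.662, -0.0, 0.0]
ft_force: [0.2, 0.5, -0.3]
opening: 0.003
grasp_force: 0.0
```

Emit:
servo_tool(increments=[{"dp":[0,0,0.004],"yaw":0},{"dp":[0,0,0.004],"yaw":0},{"dp":[0,0,0.004],"yaw":0},{"dp":[0,0,0.004],"yaw":0},{"dp":[0,0,0.004],"yaw":0}])

```text
time: 21.32
position: [655.3, 60.8, 205.3]
ee_rot: [0.749, 0.662, 0.0, 0.0]
ft_force: [0.9, -1.6, 3.4]
opening: -0.0
grasp_force: 1.7
```

Emit:
servo_tool(increments=[{"dp":[0,0,0.002],"yaw":0},{"dp":[0,0,0.002],"yaw":0},{"dp":[0,0,0.002],"yaw":0},{"dp":[0,0,0.001],"yaw":0},{"dp":[0,0,0],"yaw":0}])

```text
time: 21.95
position: [654.8, 61.3, 198.0]
ee_rot: [0.749, 0.662, 0.0, -0.0]
ft_force: [1.8, -1.5, 2.0]
opening: 0.001
grasp_force: 1.2
```

Emit:
servo_tool(increments=[{"dp":[0,0,0.001],"yaw":0},{"dp":[0,0,0.001],"yaw":0},{"dp":[0,0,0.001],"yaw":0},{"dp":[0,0,0],"yaw":0},{"dp":[0,0,0],"yaw":0}])

```text
time: 22.58
position: [654.8, 61.2, 195.9]
ee_rot: [0.749, 0.662, 0.0, -0.0]
ft_force: [-0.1, 0.0, 4.6]
opening: 0.0
grasp_force: 2.8
```

Emit:
servo_tool(increments=[{"dp":[0,0,0.001],"yaw":0},{"dp":[0,0,0.001],"yaw":0},{"dp":[0,0,0.001],"yaw":0},{"dp":[0,0,0],"yaw":0},{"dp":[0,0,0],"yaw":0}])

```text
time: 23.2
position: [654.9, 61.3, 195.6]
ee_rot: [0.749, 0.662, 0.001, 0.0]
ft_force: [-4.4, -0.2, 15.3]
opening: -0.001
grasp_force: 7.6
```

The force rose at z≈195.6 and the motion stopped, so the tip is on the board. I retract and check the knob's height.

Emit:
servo_tool(increments=[{"dp":[0,0,-0.005],"yaw":0},{"dp":[0,0,-0.015],"yaw":0},{"dp":[0,0,-0.02],"yaw":0},{"dp":[0,0,-0.02],"yaw":0},{"dp":[-0.03,0,-0.01],"yaw":0}])

```text
time: 23.82
position: [652.4, 32.5, 265.5]
ee_rot: [0.748, 0.663, 0.002, 0.001]
ft_force: [0.1, -0.6, -0.4]
opening: -0.003
grasp_force: 0.0
```

Emit:
servo_tool(increments=[{"dp":[-0.04,0,0],"yaw":0},{"dp":[-0.04,0,0],"yaw":0},{"dp":[-0.04,0,0],"yaw":0},{"dp":[-0.04,0,0],"yaw":0},{"dp":[-0.03,0,0],"yaw":0}])

```text
time: 24.45
position: [628.0, -159.1, 263.9]
ee_rot: [0.75, 0.662, 0.0, 0.001]
ft_force: [0.2, -0.0, 0.2]
opening: -0.002
grasp_force: 0.0
```

```bash
python3 spot.py; python3 - <<'E'
from h import *
from plan import plan
p,d,W=cap('top'); r,g,b=[p[...,i].astype(int) for i in range(3)]
m=(r>150)&(g<90)&(b<90)&(abs(W[...,0]-657)<50)&(abs(W[...,1]-58)<50);q=W[m];print('knob',np.median(q,0))
W0=np.load('/tmp/top.npz');p0=W0['p'].astype(int);W0=W0['W']
m=np.zeros(r.shape,bool);m[208:246,288:330]=1
m&=(p0[...,1]>p0[...,0]+50)&(p0[...,1]>p0[...,2]+40)&(W0[...,2]>42)&(W0[...,2]<75)
q=W0[m];print(m.sum(),np.argwhere(m).mean(0)[::-1],np.median(q,0),q[:,:2].mean(0),cv2.minAreaRect(q[:,:2].astype(np.float32)))
plan([*q[:,:2].mean(0),120],82.9,10)
cv2.imwrite('pics/t6.png',cv2.resize(p[120:260,170:340,::-1],None,fx=4,fy=4))
E
```

```text
5 [209.6 151.4] [653.6  55.2  33.9] station [  8.4 116.1]
2 [206.5 165. ] [597.1  65.   57.4] station [-48.9 118.9]
tcp [ 627.5 -162.6  263.9] [   9.4 -103.2] [ 0.3 -2.7  0.4] 24.5
knob [656.56317382  57.38581434 182.74507731]
74 [308.05405405 225.43243243] [ 376.2421884  -289.62021721   61.7576177 ] [ 375.07320591 -289.69462607] ((374.8966979980469, -289.7875671386719), (28.767620086669922, 31.401704788208008), 87.41802978515625)
from [ 627.7 -160.5  263.7] 82.7 step 31.8 yaw/row -0.02
[np.float64(-0.016), np.float64(-0.0234), np.float64(0.0144)]
[np.float64(-0.016), np.float64(-0.0234), np.float64(0.0144)]
[np.float64(-0.016), np.float64(-0.0234), np.float64(0.0144)]
[np.float64(-0.016), np.float64(-0.0234), np.float64(0.0144)]
[np.float64(-0.016), np.float64(-0.0235), np.float64(0.0144)]
[np.float64(-0.016), np.float64(-0.0235), np.float64(0.0144)]
[np.float64(-0.016), np.float64(-0.0235), np.float64(0.0144)]
[np.float64(-0.016), np.float64(-0.0235), np.float64(0.0144)]
[np.float64(-0.016), np.float64(-0.0235), np.float64(0.0144)]
[np.float64(-0.0159), np.float64(-0.0235), np.float64(0.0144)]
```

View pics/t6.png

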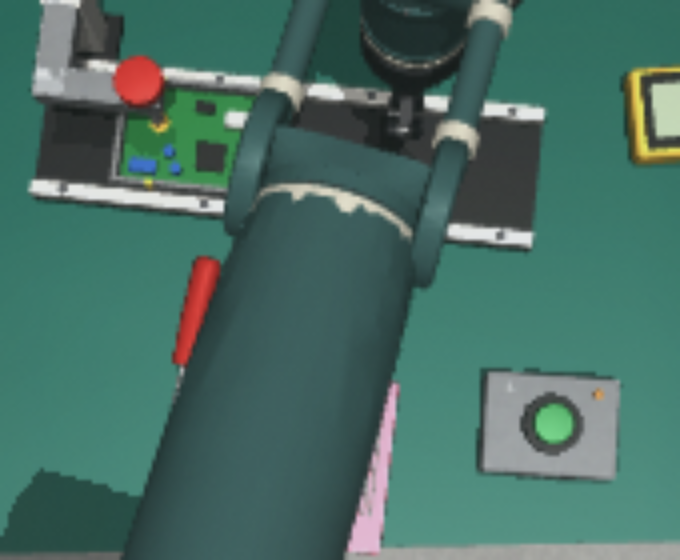

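The knob is at z=182.7, so the probe is down 31 mm, with its tip on the yellow spot near (158,122) in the crop. The green button is at world (375,-290), top z≈62.

Emit:
servo_tool(increments=[{"dp":[-0.016,-0.0235,0.014],"yaw":0},{"dp":[-0.016,-0.0235,0.014],"yaw":0},{"dp":[-0.016,-0.0235,0.014],"yaw":0},{"dp":[-0.016,-0.0235,0.014],"yaw":0},{"dp":[-0.016,-0.0235,0.014],"yaw":0}])

```text
time: 25.18
position: [501.3, -222.0, 193.0]
ee_rot: [0.749, 0.662, 0.0, 0.001]
ft_force: [0.1, -0.0, -0.3]
opening: 0.0
grasp_force: 0.0
```

Emit:
servo_tool(increments=[{"dp":[-0.016,-0.0235,0.014],"yaw":0},{"dp":[-0.016,-0.0235,0.014],"yaw":0},{"dp":[-0.016,-0.0235,0.014],"yaw":0},{"dp":[-0.016,-0.0235,0.014],"yaw":0},{"dp":[-0.016,-0.0235,0.014],"yaw":0}])

```text
time: 25.8
position: [375.1, -287.4, 123.0]
ee_rot: [0.749, 0.662, 0.0, 0.001]
ft_force: [0.0, -0.2, -0.0]
opening: 0.0
grasp_force: 0.0
```

Emit:
servo_tool(increments=[{"dp":[0,0,0.01],"yaw":0},{"dp":[0,0,0.01],"yaw":0},{"dp":[0,0,0.01],"yaw":0},{"dp":[0,0,0.006],"yaw":0},{"dp":[0,0,0],"yaw":0}])

```text
time: 26.42
position: [375.0, -286.7, 85.7]
ee_rot: [0.749, 0.662, -0.0, -0.001]
ft_force: [0.1, -0.2, 0.4]
opening: -0.002
grasp_force: 0.0
```

Emit:
servo_tool(increments=[{"dp":[-0.002,0,0.003],"yaw":0},{"dp":[0,0,0.003],"yaw":0},{"dp":[0,0,0.002],"yaw":0},{"dp":[0,0,0.002],"yaw":0},{"dp":[0,0,0.002],"yaw":0}])

```text
time: 27.05
position: [374.7, -289.3, 74.4]
ee_rot: [0.749, 0.662, -0.0, 0.0]
ft_force: [-0.7, 0.3, 2.8]
opening: -0.002
grasp_force: 1.2
```

Emit:
servo_tool(increments=[{"dp":[0,0,0.001],"yaw":0},{"dp":[0,0,0.001],"yaw":0},{"dp":[0,0,0.001],"yaw":0},{"dp":[0,0,0],"yaw":0},{"dp":[0,0,0],"yaw":0}])

```text
time: 27.68
position: [374.7, -289.3, 71.4]
ee_rot: [0.749, 0.662, -0.0, 0.0]
ft_force: [-1.5, 1.1, 4.9]
opening: -0.001
grasp_force: 2.0
```

Emit:
servo_tool(increments=[{"dp":[0,0,0.001],"yaw":0},{"dp":[0,0,0.001],"yaw":0},{"dp":[0,0,0.001],"yaw":0},{"dp":[0,0,0.001],"yaw":0},{"dp":[0,0,0],"yaw":0}])

```text
time: 28.3
position: [374.9, -289.4, 69.7]
ee_rot: [0.749, 0.662, -0.0, -0.0]
ft_force: [-6.9, 6.3, 23.4]
opening: -0.004
grasp_force: 11.8
```

The button has bottomed out at 23 N. I lift clear and verify the final state.

Emit:
servo_tool(increments=[{"dp":[0,0,-0.005],"yaw":0},{"dp":[0,0,-0.02],"yaw":0},{"dp":[0,0,-0.03],"yaw":0},{"dp":[0,0,-0.04],"yaw":0},{"dp":[0,0,-0.03],"yaw":0}])

```text
time: 28.92
position: [375.1, -289.4, 193.4]
ee_rot: [0.749, 0.662, 0.0, 0.001]
ft_force: [-0.4, 0.3, 1.0]
opening: -0.004
grasp_force: 0.0
```

Emit:
servo_tool(increments=[{"dp":[0,0,0],"yaw":0},{"dp":[0,0,0],"yaw":0},{"dp":[0,0,0],"yaw":0},{"dp":[0,0,0],"yaw":0},{"dp":[0,0,0],"yaw":0}])

```text
time: 29.55
position: [374.4, -289.0, 191.5]
ee_rot: [0.749, 0.662, -0.0, -0.001]
ft_force: [-0.1, 0.0, 0.3]
opening: -0.001
grasp_force: 0.0
```

```bash
python3 spot.py; python3 - <<'E'
from h import *
p,d,W=cap('top','t7.png'); r,g,b=[p[...,i].astype(int) for i in range(3)]
m=(r>150)&(g<90)&(b<90)&(abs(W[...,0]-657)<50)&(abs(W[...,1]-58)<50);print('knob',np.median(W[m],0))
m=(r>150)&(g>150)&(b>150)&(abs(W[...,0]-375)<90)&(abs(W[...,1]-333)<110)&(W[...,2]>4);q=W[m]
print('cover',cv2.minAreaRect(q[:,:2].astype(np.float32)),np.median(q[:,2]))
E
```

```text
5 [209.6 151.4] [653.8  55.2  33.8] station [  8.6 116.1]
2 [206.5 165. ] [598.1  65.6  53. ] station [-48.  119.5]
tcp [ 374.6 -289.1  191.8] [-225.7 -260. ] [-0.2  0.2  0.2] 29.6
knob [656.09573331  57.6479362  181.87240157]
cover ((375.26861572265625, 330.9461364746094), (105.00175476074219, 155.19227600097656), 2.840799331665039) 14.268525614073496
```

View pics/t7.png

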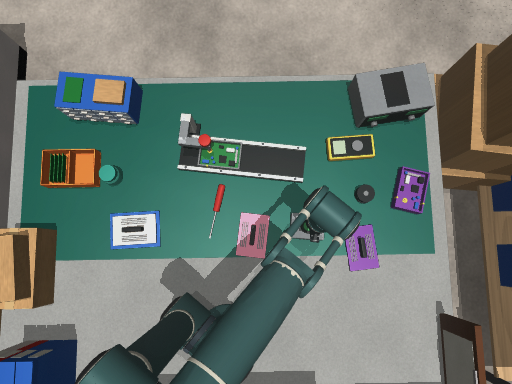

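The cover is flat on the pad at (135,230). The unit is under the lowered probe at (208,150), and the bystanders are where they started. I hand in.

```bash
python3 -c "
from workcell import ctrl
print(ctrl.hand_in())"
```

```text
the job is handed in; nothing more can be done
None
```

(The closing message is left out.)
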